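# Close the press studs along a carton sample

### The job

Fasten the carton sample to its carrier for the next test: with the fingertips trace the wandering row of five press studs in one pass from the red one to the blue one, pressing each cap gently all the way home as you come to it, in the order of the row. From the first stud to the last, stay on the row and keep the fingertips low, no more than about 3 cm above the card. Grasp and lift nothing, leave the things on and around the card where they are, and finish with the hand clear.

Things in the scene. Friction and masses are not known exactly. Their poses are not given: they have to be found in the camera images.
- carrier: fixed aluminium carrier plate 210 x 320 x 12 mm with a brown carton card 190 x 300 x 3 mm on it; origin at the centre of its underside, on the worktop; its z is up and the card's top is 15 mm above the origin. The row of five press studs runs roughly along its y axis, red at the +y end, blue at the -y end; it may be turned to any yaw.
- seat1: dark steel seat of the red (first of the row) press stud: a disc 30 mm across and 3 mm thick fixed on the card, origin at the centre of its underside (on the card's top). Its coloured round cap, 22 mm across, flat on top, is centred on it; with the cap up its top is 11 mm above the origin, pressed home 6 mm. Neighbouring studs are 43 to 80 mm apart.
- stud1 (a joint): how far the red (first of the row) cap is pressed down: 0 fully up, 0.005 m fully home (hard stop); starts at 0 to 0.001. It moves stiffly, with about 4 N of friction and no spring, and stays where it is left.
- seat2: dark steel seat of the white (second) press stud: a disc 30 mm across and 3 mm thick fixed on the card, origin at the centre of its underside (on the card's top). Its coloured round cap, 22 mm across, flat on top, is centred on it; with the cap up its top is 11 mm above the origin, pressed home 6 mm. Neighbouring studs are 43 to 80 mm apart.
- stud2 (a joint): how far the white (second) cap is pressed down: 0 fully up, 0.005 m fully home (hard stop); starts at 0 to 0.001. It moves stiffly, with about 4 N of friction and no spring, and stays where it is left.
- seat3: dark steel seat of the white (third) press stud: a disc 30 mm across and 3 mm thick fixed on the card, origin at the centre of its underside (on the card's top). Its coloured round cap, 22 mm across, flat on top, is centred on it; with the cap up its top is 11 mm above the origin, pressed home 6 mm. Neighbouring studs are 43 to 80 mm apart.
- stud3 (a joint): how far the white (third) cap is pressed down: 0 fully up, 0.005 m fully home (hard stop); starts at 0 to 0.001. It moves stiffly, with about 4 N of friction and no spring, and stays where it is left.
- seat4: dark steel seat of the white (fourth) press stud: a disc 30 mm across and 3 mm thick fixed on the card, origin at the centre of its underside (on the card's top). Its coloured round cap, 22 mm across, flat on top, is centred on it; with the cap up its top is 11 mm above the origin, pressed home 6 mm. Neighbouring studs are 43 to 80 mm apart.
- stud4 (a joint): how far the white (fourth) cap is pressed down: 0 fully up, 0.005 m fully home (hard stop); starts at 0 to 0.001. It moves stiffly, with about 4 N of friction and no spring, and stays where it is left.
- seat5: dark steel seat of the blue (last of the row) press stud: a disc 30 mm across and 3 mm thick fixed on the card, origin at the centre of its underside (on the card's top). Its coloured round cap, 22 mm across, flat on top, is centred on it; with the cap up its top is 11 mm above the origin, pressed home 6 mm. Neighbouring studs are 43 to 80 mm apart.
- stud5 (a joint): how far the blue (last of the row) cap is pressed down: 0 fully up, 0.005 m fully home (hard stop); starts at 0 to 0.001. It moves stiffly, with about 4 N of friction and no spring, and stays where it is left.
- weight: round steel hold-down weight with a small knob, 30 mm across, 30 mm tall, standing on the card to the +x side (carrier frame) of the row; loose; origin at the centre of its underside. A bystander.
- gauge: yellow plastic gauge bar 16 x 60 x 10 mm lying flat on the card to the -x side (carrier frame) of the row; loose; origin at the centre of its underside. A bystander.
- jar: amber glass jar, 56 mm across, 75 mm tall; loose; origin at the centre of its underside. A bystander.
- tape: orange tape roll lying flat, 84 mm across, 24 mm tall; loose; origin at the centre of its underside. A bystander.
- cup: white plastic specimen cup, 72 mm across, 75 mm tall; loose; origin at the centre of its underside. A bystander.
- loupe: black and clear stand magnifier, 52 mm across, 46 mm tall; loose; origin at the centre of its underside. A bystander.

How it is judged:
By the outcome, as a careful person would: the job done as asked, in the order asked, and still so for the second after the job is handed in, with the robot touching nothing.
It also fails if it takes over 45 s, if anything falls off the work surface, if the arm or the gripper's body presses on something with over 40 N, if the wrist force passes 120 N, or if a joint passes its speed limit or range.

### The arm

A 6-joint arm with a two-finger parallel gripper is mounted at the origin on the work surface. World frame = base frame: x ahead of the robot, y to its left, z up, the work surface at z = 0. Lengths are in m, angles in rad, forces in N, time in s.
With the tool pointing down it reaches from about 0.25 to 0.775 m from the base axis. Payload 4 kg.
Tool frame: the origin (TCP) lies midway between the tips of the shut fingers; the grasp point (between the pads) lies 19 mm behind it (robot.hold_point_z is the distance from the TCP to the grasp point, in m); z points along the fingers, y is the line along which they close (so a half turn about z gives the same grasp; the last joint's range is limited). The gripper opens to 94 mm and grips with 3 to 60 N. Pads are 16 mm wide; open, the fingers measure 119 mm over their backs; the gripper's body (75 mm by 177 mm) begins 78 mm behind the grasp point.
Start: joints at [1.102, 0.087, 1.371, -0, 1.684, -0.103], TCP at [0.197, 0.514, 0.206] pointing down, gripper open.
Joint ranges: [-3.1, 3.1], [-0.76, 2.03], [0.27, 2.55], [-1.08, 4.22], [0.17, 2.65], [-2.57, 2.57]. Speed limits (rad/s): [2.79, 2.79, 3.14, 3.14, 3.14, 3.14].

### API

Orientations are given as [roll, pitch, yaw] about the fixed x, y, z axes, in that order (R = Rz(yaw) Ry(pitch) Rx(roll)).
In Python, from bench import readout, imaging, robot gives the robot as it stands.
- The arm moves only by the tool carry_out, never from a script. Its argument "motion" is text: rows parted by semicolons, each of 7 numbers parted by spaces: the shift along the tool's x, y, z each as a share of 200 mm, from -1 to 1, then the turn, a rotation vector about the tool's x, y, z each as a share of 120 degrees, from -1 to 1, then the opening, from 0 (shut) to 1 (fully open). A call has 1 to 12 rows; each row shifts and turns the commanded pose from where the row before left it, along the tool's axes as they then stand; what a row does not reach is not made up. A row lasts 1/8 s, in which the tool goes at most 62.5 mm and 10.7 degrees, less where a joint would pass 70% of its speed; a pose out of reach is approached as far as the arm can. A call with a number of a shift or a turn outside -1 to 1 is refused whole. A call with a gripper value outside its range is refused whole. The fingers move at their own pace and stop on an object; the grip force is fixed at half the most. Time passes only in rows, so rows that do not move let the fingers close. It gives the time, the measured TCP pose, the force, the opening and the grip force at its end, in the units of the state.
- readout.get_obs(): the state, without advancing time (a new reading comes with each control period).
- imaging.snapshot(name): name is "scene" or "top"; returns a dict with "pixels" (400x640x3 uint8, red, green, blue), "fx", "fy", "cx", "cy" (pixels), "R" (3x3) and "t" (3): a world point X has camera coordinates R X + t. Camera axes: x right, y down, z forward; pixel columns grow to the right and rows downward; lengths in m; the calibration is good to about 2 mm. A picture is of the moment at which its call begins. There is no depth.
- robot.close_job(): hands the job in; it is judged then, once.
The state is a dict: "time": time; "joint_positions": joint angles; "qvel": joint speeds; "joint_torque": joint torques, N m; "tool_pos": TCP position; "ee_rot": TCP orientation; "wrist_force": force on the tool from outside, world axes, zero at the start; "wrist_torque": the same for the moment, N m; "width": finger opening in m; "finger_force": force on a finger pad.
Only numpy, scipy, OpenCV 4.12 (cv2) and the standard library are available. Lean on these libraries where they do the work, as an engineer would, in place of code of your own. Each camera call takes 0.05 s, during which the arm holds its last target. There are 200 camera calls.

## Working session

There is one attempt and no reset: what is moved stays moved. The work goes in short steps, Python scripts to look and compute and a tool call to move; the robot and the scene stay as the last step left them, time stands still between calls to the robot, and variables do not carry over. Pictures are saved under pics/ and viewed, at most 10 in all, crops included, and the job is handed in when it is done.

Besides the shell and the picture viewer there is one more tool, called after ">>>" by a JSON object that holds its "api" and its "payload", one argument or row to a line. carry_out: Moves the arm, as the interface text tells. Its arguments: {"type":"object","properties":{"motion":{"type":"string"}},"required":["motion"]}

```bash
mkdir -p pics
python3 - <<'E'
from bench import readout, imaging, robot
import cv2,pickle
for n in("top","scene"):
    s=imaging.snapshot(n); pickle.dump(s,open(n+".pkl","wb"))
    cv2.imwrite(f"pics/{n}.png",s["pixels"][:,:,::-1])
    print(n,s["fx"],s["cx"],s["cy"],s["R"],s["t"])
print(readout.get_obs())
E
```

```text
top 439.65029628280365 314.6086782968877 205.09701535391324 [[-0.00181013 -0.9999929   0.00330554]
 [-0.99863207  0.00163492 -0.05226198]
 [ 0.05225621 -0.00339562 -0.99862794]] [-0.00882119  0.5196564   1.16287582]
scene 463.6141517611353 311.32854847990427 191.99000151222353 [[ 0.57170721  0.82035723  0.0128406 ]
 [ 0.50711568 -0.3410195  -0.79154241]
 [-0.64496864  0.45904217 -0.61097932]] [-0.3087982  -0.22124863  1.53376682]
{'time': 0.1, 'joint_positions': array([ 1.10188187e+00,  8.78765452e-02,  1.37211004e+00,  1.68845212e-05,
        1.68358940e+00, -1.03101437e-01]), 'qvel': array([ 0.00096146, -0.00453074, -0.00162133,  0.00308114,  0.00117359,
        0.00141636]), 'joint_torque': array([ 2.83066780e-03, -3.41255307e+01, -3.03301442e+01,  7.20724580e-02,
        3.04915407e-02, -8.18601507e-05]), 'tool_pos': array([0.19651398, 0.51316373, 0.2044202 ]), 'ee_rot': array([-3.13962158e+00, -2.20813730e-04,  2.77578130e+00]), 'wrist_force': array([ 0.61261843, -0.34379336, -0.57257847]), 'wrist_torque': array([-0.03153535,  0.02046824, -0.01481891]), 'finger_force': 0.0, 'width': 0.09385609609318728}
```

View pics/top.png

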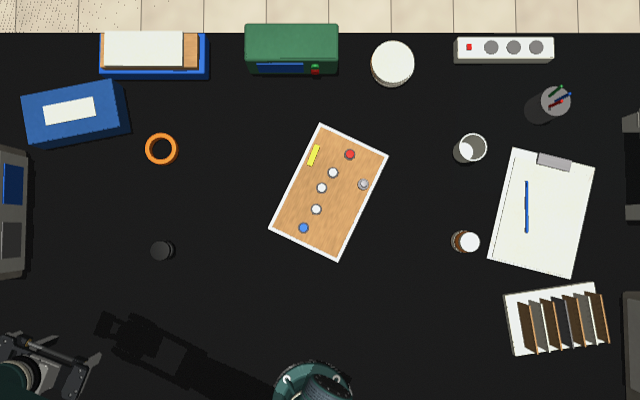

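View pics/scene.png

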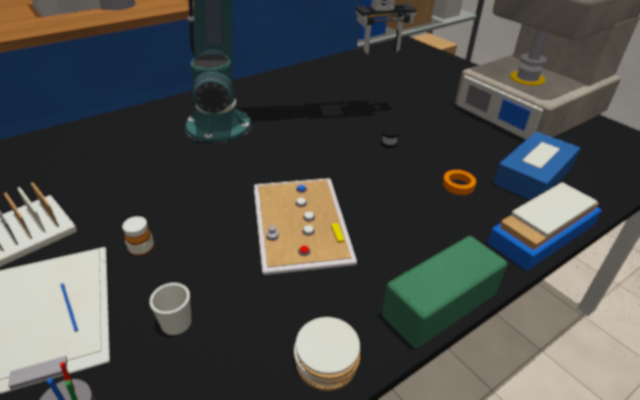

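The top view shows the card centred near (328,192): red (349,154), whites (333,172), (321,187), (316,209) and blue (303,228). The weight is at (363,184) and the gauge at (313,155). I'll refine these with blob centroids, using both views.

```bash
cat > m.py <<'E'
import cv2,pickle,numpy as np
def tri(s,uv,z):
    d=s["R"].T@np.array([(uv[0]-s["cx"])/s["fx"],(uv[1]-s["cy"])/s["fy"],1]); c=-s["R"].T@s["t"]
    return c+d*(z-c[2])/d[2]
def cent(s,uv,r=6):
    x,y=uv; p=s["pixels"][y-r:y+r+1,x-r:x+r+1].astype(int)
    R,G,B=p[...,0],p[...,1],p[...,2]
    red=(R>150)&(G<90); blue=(B>R+25); wh=(B>165)&(abs(R-B)<40)
    m=max((red,blue,wh),key=lambda k:k.sum()); m=m.astype(np.uint8)
    M=cv2.moments(m,True); return np.array([x-r+M["m10"]/M["m00"],y-r+M["m01"]/M["m00"]]),M["m00"]
E
python3 - <<'E'
from m import *
P={"top":[(349,154),(333,172),(321,187),(316,209),(303,228)],"scene":[(304,250),(309,230),(309,216),(301,202),(301,188)]}
for n in P:
    s=pickle.load(open(n+".pkl","rb"))
    for uv in P[n]:
        c,a=cent(s,uv); print(n,c.round(1),a,tri(s,c,.0255).round(4))
s=pickle.load(open("top.pkl","rb"))
for uv in [(320,124),(388,155),(338,261),(269,228)]: print("corner",tri(s,uv,.012).round(4))
print("weight",tri(s,(363,184),.045).round(4))
t=cv2.resize(s["pixels"][115:270,260:400],None,fx=5,fy=5,interpolation=cv2.INTER_CUBIC)[:,:,::-1]
s=pickle.load(open("scene.pkl","rb"));u=cv2.resize(s["pixels"][170:280,245:365],None,fx=5,fy=5,interpolation=cv2.INTER_CUBIC)[:,:,::-1]
cv2.imwrite("pics/tc.png",cv2.resize(t,(540,598)));cv2.imwrite("pics/sc.png",u)
E
```

```text
top [349.5 153.5] 52.0 [ 0.6566 -0.1029  0.0255]
top [332.4 171.8] 54.0 [ 0.6077 -0.0571  0.0255]
top [321.3 187.2] 53.0 [ 0.5665 -0.0274  0.0255]
top [315.7 208.6] 53.0 [ 0.5096 -0.0125  0.0255]
top [303.1 227.2] 63.0 [0.4606 0.0208 0.0255]
scene [303.8 248.6] 46.0 [ 0.6585 -0.1035  0.0255]
scene [308. 228.] 47.0 [ 0.6067 -0.0565  0.0255]
scene [308.5 214.3] 40.0 [ 0.5662 -0.027   0.0255]
scene [300.8 200.1] 33.0 [ 0.509  -0.0115  0.0255]
scene [300.8 187.5] 40.0 [0.4648 0.0181 0.0255]
corner [ 0.7394 -0.0247  0.012 ]
corner [ 0.6547 -0.2079  0.012 ]
corner [ 0.3706 -0.0717  0.012 ]
corner [0.4587 0.1122 0.012 ]
weight [ 0.573  -0.1361  0.045 ]
```

View pics/tc.png

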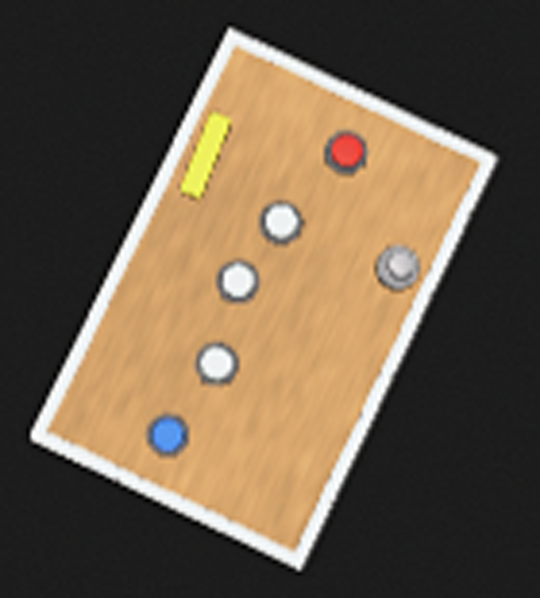

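View pics/sc.png

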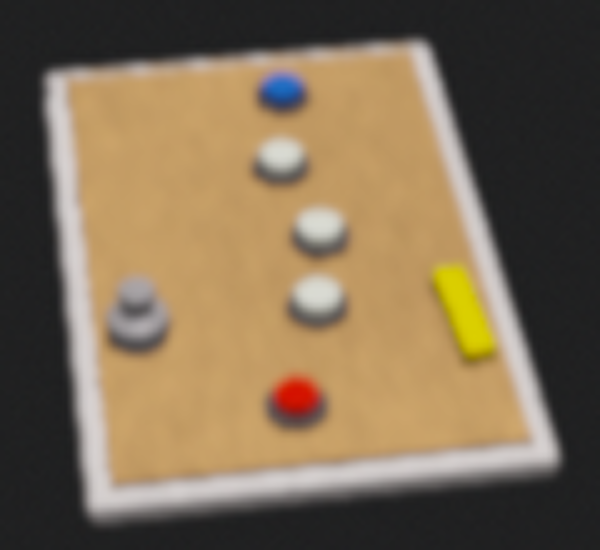

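The crops confirm this: red (346,151) to blue (167,435) in the top crop, and the two views agree to about 2 mm. First I'll shut the fingers, square the tool to world (tool x = -X, y = +Y, z = down) and travel high.

>>> {"api": "carry_out", "payload": {
  "motion": "0 0 0 0 0 -0.0874 0; 0 0 0 0 0 -0.0874 0; -0.144 -0.193 0 0 0 0 0; -0.144 -0.193 0 0 0 0 0; -0.144 -0.193 0 0 0 0 0; -0.144 -0.193 0 0 0 0 0; -0.144 -0.193 0 0 0 0 0; -0.144 -0.193 0 0 0 0 0; -0.144 -0.193 0 0 0 0 0; -0.144 -0.193 0 0 0 0 0; -0.144 -0.193 0 0 0 0 0; -0.144 -0.193 0 0 0 0 0"
}}

```text
time: 1.6
tool_pos: [0.4854, 0.1263, 0.205]
ee_rot: [3.141, -0.001, -3.141]
wrist_force: [0.3, -0.5, 0.9]
width: 0.0007
finger_force: 0.0
```

>>> {"api": "carry_out", "payload": {
  "motion": "-0.17 -0.23 0 0 0 0 0; -0.17 -0.23 0 0 0 0 0; -0.17 -0.23 0 0 0 0 0; -0.17 -0.23 0 0 0 0 0; -0.17 -0.23 0 0 0 0 0; 0 0 0.25 0 0 0 0; 0 0 0.25 0 0 0 0; 0 0 0.25 0 0 0 0; 0 0 0 0 0 0 0; 0 0 0 0 0 0 0"
}}

```text
time: 2.85
tool_pos: [0.6559, -0.1024, 0.0573]
ee_rot: [-3.141, 0.002, -3.141]
wrist_force: [1.2, 0.3, -0.0]
width: 0.0007
finger_force: 0.0
```

Run:
```python
from bench import readout, imaging
import cv2
o=readout.get_obs();print(o["tool_pos"],o["wrist_force"])
s=imaging.snapshot("scene");a=cv2.resize(s["pixels"][150:280,235:365],None,fx=4,fy=4,interpolation=cv2.INTER_CUBIC)
cv2.imwrite("pics/over.png",a[:,:,::-1])
```

```text
[ 0.65594873 -0.10241545  0.05731215] [ 1.23240584  0.27834378 -0.03457429]
```

View pics/over.png

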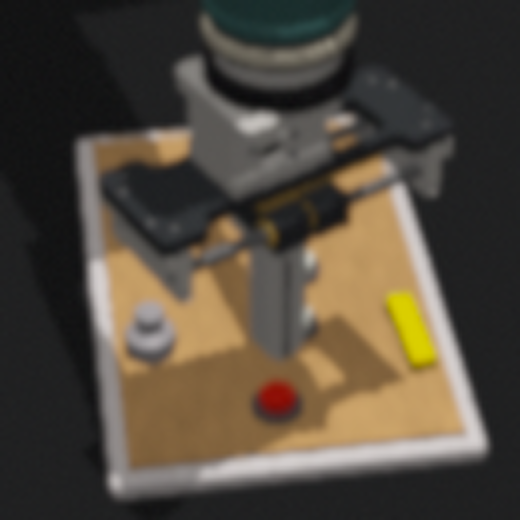

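The closed fingertips, at crop (280,355), are directly above the red cap at (278,398). Now I'll go down and press it slowly.

>>> {"api": "carry_out", "payload": {
  "motion": "0 0 0.06 0 0 0 0; 0 0 0.055 0 0 0 0; 0 0 0.015 0 0 0 0; 0 0 0.015 0 0 0 0; 0 0 0.01 0 0 0 0; 0 0 0.01 0 0 0 0; 0 0 0 0 0 0 0"
}}

```text
time: 3.78
tool_pos: [0.6549, -0.1022, 0.0228]
ee_rot: [3.142, 0.0, -3.141]
wrist_force: [-2.5, 1.6, 3.0]
width: 0.0003
finger_force: 1.9
```

>>> {"api": "carry_out", "payload": {
  "motion": "0 0 0.005 0 0 0 0; 0 0 0.005 0 0 0 0; 0 0 0 0 0 0 0"
}}

```text
time: 4.15
tool_pos: [0.6549, -0.1022, 0.0213]
ee_rot: [3.142, 0.0, -3.141]
wrist_force: [-4.1, -0.0, 6.4]
width: 0.0005
finger_force: 3.3
```

>>> {"api": "carry_out", "payload": {
  "motion": "0 0 0.005 0 0 0 0; 0 0 0 0 0 0 0"
}}

```text
time: 4.4
tool_pos: [0.6549, -0.1022, 0.0212]
ee_rot: [-3.142, 0.0, -3.141]
wrist_force: [-5.1, 2.2, 9.5]
width: 0.0006
finger_force: 4.9
```

>>> {"api": "carry_out", "payload": {
  "motion": "0 0 0.005 0 0 0 0; 0 0 0 0 0 0 0"
}}

```text
time: 4.65
tool_pos: [0.6549, -0.1022, 0.0212]
ee_rot: [-3.141, 0.001, -3.141]
wrist_force: [-6.6, 1.7, 13.1]
width: 0.0009
finger_force: 6.4
```

Red is home: a hard stop at z=0.0212. Next, rise low and go on to stud 2.

>>> {"api": "carry_out", "payload": {
  "motion": "0 0 -0.075 0 0 0 0; 0 0 0 0 0 0 0; 0.082 0.075 0 0 0 0 0; 0.082 0.075 0 0 0 0 0; 0.081 0.075 0 0 0 0 0; 0 0 0 0 0 0 0; 0 0 0 0 0 0 0"
}}

```text
time: 5.52
tool_pos: [0.6065, -0.0577, 0.0332]
ee_rot: [-3.141, 0.001, -3.141]
wrist_force: [0.1, 0.3, 0.1]
width: 0.0003
finger_force: 0.0
```

>>> {"api": "carry_out", "payload": {
  "motion": "0.002 0.003 0.02 0 0 0 0; 0 0 0.015 0 0 0 0; 0 0 0.01 0 0 0 0; 0 0 0.01 0 0 0 0; 0 0 0.01 0 0 0 0; 0 0 0.005 0 0 0 0; 0 0 0 0 0 0 0"
}}

```text
time: 6.4
tool_pos: [0.6059, -0.0571, 0.0212]
ee_rot: [-3.141, 0.001, -3.141]
wrist_force: [-3.6, -0.7, 8.6]
width: 0.0002
finger_force: 4.5
```

>>> {"api": "carry_out", "payload": {
  "motion": "0 0 0.005 0 0 0 0; 0 0 0 0 0 0 0"
}}

```text
time: 6.65
tool_pos: [0.6059, -0.057, 0.0212]
ee_rot: [-3.141, 0.001, -3.141]
wrist_force: [-5.1, -1.1, 12.6]
width: 0.0003
finger_force: 6.3
```

>>> {"api": "carry_out", "payload": {
  "motion": "0 0 -0.075 0 0 0 0; 0 0 0 0 0 0 0; 0.1 0.075 0 0 0 0 0; 0.1 0.075 0 0 0 0 0; 0 0 0 0 0 0 0; 0 0 0 0 0 0 0"
}}

```text
time: 7.4
tool_pos: [0.566, -0.0269, 0.0332]
ee_rot: [-3.141, 0.0, -3.141]
wrist_force: [0.0, -1.3, 0.3]
width: 0.0001
finger_force: 0.0
```

>>> {"api": "carry_out", "payload": {
  "motion": "0 0 0.02 0 0 0 0; 0 0 0.015 0 0 0 0; 0 0 0.01 0 0 0 0; 0 0 0.01 0 0 0 0; 0 0 0.01 0 0 0 0; 0 0 0.005 0 0 0 0; 0 0 0.005 0 0 0 0; 0 0 0 0 0 0 0"
}}

```text
time: 8.4
tool_pos: [0.566, -0.027, 0.0212]
ee_rot: [-3.141, 0.002, -3.141]
wrist_force: [-5.0, -1.0, 14.6]
width: 0.0002
finger_force: 6.7
```

>>> {"api": "carry_out", "payload": {
  "motion": "0 0 -0.075 0 0 0 0; 0 0 0 0 0 0 0; 0.094 0.025 0 0 0 0 0; 0.094 0.025 0 0 0 0 0; 0.094 0.025 0 0 0 0 0; 0 0 0 0 0 0 0; 0 0 0 0 0 0 0"
}}

```text
time: 9.28
tool_pos: [0.5097, -0.0117, 0.0333]
ee_rot: [3.142, 0.001, -3.141]
wrist_force: [0.2, -0.5, -0.8]
width: 0.0004
finger_force: 0.0
```

>>> {"api": "carry_out", "payload": {
  "motion": "0 0 0.02 0 0 0 0; 0 0 0.015 0 0 0 0; 0 0 0.01 0 0 0 0; 0 0 0.01 0 0 0 0; 0 0 0.01 0 0 0 0; 0 0 0.005 0 0 0 0; 0 0 0.005 0 0 0 0; 0 0 0 0 0 0 0"
}}

```text
time: 10.28
tool_pos: [0.5096, -0.0118, 0.0211]
ee_rot: [-3.141, 0.001, -3.141]
wrist_force: [-5.6, 0.3, 14.9]
width: 0.0008
finger_force: 7.4
```

>>> {"api": "carry_out", "payload": {
  "motion": "0 0 -0.075 0 0 0 0; 0 0 0 0 0 0 0; 0.081 0.054 0 0 0 0 0; 0.081 0.054 0 0 0 0 0; 0.08 0.054 0 0 0 0 0; 0 0 0 0 0 0 0; 0 0 0 0 0 0 0"
}}

```text
time: 11.15
tool_pos: [0.4611, 0.0207, 0.0337]
ee_rot: [-3.141, 0.001, -3.141]
wrist_force: [-0.5, -0.1, -0.4]
width: 0.0004
finger_force: 0.0
```

>>> {"api": "carry_out", "payload": {
  "motion": "0 0 0.02 0 0 0 0; 0 0 0.015 0 0 0 0; 0 0 0.01 0 0 0 0; 0 0 0.01 0 0 0 0; 0 0 0.01 0 0 0 0; 0 0 0.005 0 0 0 0; 0 0 0.005 0 0 0 0; 0 0 0 0 0 0 0"
}}

```text
time: 12.15
tool_pos: [0.461, 0.0205, 0.0211]
ee_rot: [-3.141, 0.001, -3.141]
wrist_force: [-6.1, -0.4, 16.4]
width: 0.0003
finger_force: 8.2
```

Blue is home as well. Now retreat straight up and then aside to clear the view.

>>> {"api": "carry_out", "payload": {
  "motion": "0 0 -0.1 0 0 0 0; 0 0 -0.25 0 0 0 0; 0 0 -0.25 0 0 0 0; 0 0 -0.25 0 0 0 0; 0.1 0.25 0 0 0 0 0; 0.1 0.25 0 0 0 0 0; 0.1 0.25 0 0 0 0 0; 0 0.25 0 0 0 0 0; 0 0.25 0 0 0 0 0; 0 0.25 0 0 0 0 0; 0 0 0 0 0 0 0; 0 0 0 0 0 0 0"
}}

```text
time: 13.65
tool_pos: [0.4005, 0.3202, 0.1878]
ee_rot: [-3.14, -0.001, -3.141]
wrist_force: [-0.5, -0.1, -0.7]
width: 0.0005
finger_force: 0.0
```

Run:
```python
from bench import readout, imaging
import cv2,numpy as np
o=readout.get_obs();print(o["time"],o["tool_pos"],o["wrist_force"])
s=imaging.snapshot("scene");t=imaging.snapshot("top")
a=cv2.resize(s["pixels"][170:280,245:365],(480,440),interpolation=cv2.INTER_CUBIC)
b=cv2.resize(t["pixels"][115:270,260:370],(312,440),interpolation=cv2.INTER_CUBIC)
cv2.imwrite("pics/end.png",np.hstack([a,b])[:,:,::-1])
```

```text
13.65 [0.40046118 0.32017393 0.18776754] [-0.51366972 -0.07452918 -0.71080328]
```

View pics/end.png

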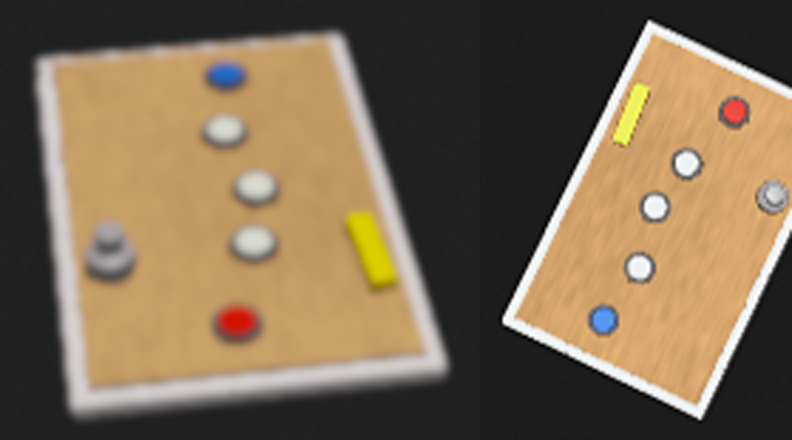

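All five caps sit low and flat, from red (237,323) to blue (226,75) in the scene crop. The weight and gauge haven't moved.

```bash
python3 -c "
from bench import robot
print(robot.close_job())"
```

```text
the job is handed in; nothing more can be done
None
```

I pressed all five studs fully home in order, from red to blue, in one low pass (about 16 N at most). The weight and gauge stayed put, the hand finished clear, and I handed the job in at about 14 s of the 45 s allowed.

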